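# Load a spring-fed paint bottle lane and hold it compressed

## Task

Load the spring-fed bottle lane in order: stand the squat bottle upright in the first place, next to the sprung pusher, and let go of it, then stand the tall bottle upright in the lane in front of it. Now press the tall bottle along the lane, so that the two bottles drive the pusher all the way back against its stop, firmly but without ramming it, and finish while still holding it pressed there, touching neither the squat bottle nor the pusher yourself. Leave the cup, the figurine and the cork block where they are.

Things in the scene. Friction and masses are not known exactly. Their poses are not given: they have to be found in the camera images.
- lane: Bottle lane fixed to the table: plywood floor 250 x 74 mm, 6 mm thick; two guide walls (x -125 to 80 mm), 46 mm apart inside, tops 20 mm above the table. Origin: underside centre. x runs along the lane to the pusher and the end block (x 100 to 122 mm, 58 mm high); the end at x -125 mm is open; y across, z up. First place: next to the pusher; second: in front, nearer the open end.
- pusher_face (a point): Centre of the front face of the sprung pusher, a grey upright plate 40 mm wide, 48 mm high (top 58 mm above the table), facing the open end of the lane. At rest the face is at x = 45 mm of the lane frame, 34 mm above the table; fully back, at x = 75 mm. The plate is 6 mm thick, and a steel rod from its back runs through the end block.
- pusher (a joint): Travel of the pusher along the lane's +x, in m: 0 at rest (sprung forward), 0.030 fully back against the hard stop. The spring pushes back with about 2 N at rest and 6.5 N at the stop; sliding the two bottles adds roughly 1 to 4 N of friction. A push of 10 to 25 N holds it home; over 40 N is too hard.
- squat_mid (a point): Squat round paint bottle, white plastic with a black cap, 40 mm diameter, 72 mm high (straight body up to 54 mm, then a cap 27 mm wide), 60 to 120 g, standing upright on the table. The point is on its axis half-way up, 36 mm above its underside; z along its axis.
- tall_mid (a point): Tall round paint bottle, the same white plastic with a black cap, 40 mm diameter, 100 mm high (straight body up to 80 mm, then a cap 27 mm wide), 85 to 175 g, standing upright on the table. The point is on its axis half-way up, 50 mm above its underside; z along its axis.
- squat: The squat bottle, origin at the centre of its underside.
- tall: The tall bottle, origin at the centre of its underside.
- cup: Bystander: empty clear plastic cup, 72 mm across, 95 mm high; origin at its underside centre.
- figurine: Bystander: small white ceramic animal figurine, 60 mm across, 75 mm high; origin at its underside centre.
- block: Bystander: cork sanding block 50 x 90 x 30 mm; origin at its underside centre.
There are look-alikes about, which are no part of the job. What is shaped like the squat but purple is not meant.

How it is judged (in metres and radians):
On the way, in this order (a step that is already met when the one before it is completed fails the run):
1. the squat bottle stands upright in the lane in front of the pusher, let go, while the tall bottle is not yet in the lane (y of squat_mid in the frame of lane between -0.008 and 0.008 m and z of squat_mid in the frame of lane between 0.038 and 0.046 m and angle between squat_mid's own z axis and vertical below 0.1 rad and x of squat_mid in the frame of lane between -0.04 and 0.045 m and contact force between the fingers and squat below 0.2 N and horizontal distance between tall_mid and lane above 0.12 m), for 0.2 s.
2. the tall bottle stands upright in the lane, in front of the squat one (between it and the open end) (y of squat_mid in the frame of lane between -0.008 and 0.008 m and z of squat_mid in the frame of lane between 0.038 and 0.046 m and angle between each of squat_mid, tall_mid's own z axis and vertical below 0.1 rad and y of tall_mid in the frame of lane between -0.008 and 0.008 m and z of tall_mid in the frame of lane between 0.052 and 0.06 m and x of tall_mid in the frame of lane between -0.115 and 0.035 m and horizontal distance between tall_mid and squat_mid above 0.036 m), for 0.1 s.
At the end, for the whole second after the job is handed in: Robot holds the tall bottle pressed for the last second: pusher within 1.5 mm of its stop and still; pusher contact 4 to 40 N, bottles touching over 4 N; both upright (0.1 rad) on the lane floor (4 mm), centred (8 mm); robot touches neither squat bottle nor pusher (value of joint pusher above 0.0285 m and velocity of joint pusher below 0.005 m/s and y of squat_mid in the frame of lane between -0.008 and 0.008 m and z of squat_mid in the frame of lane between 0.038 and 0.046 m and angle between each of squat_mid, tall_mid's own z axis and vertical below 0.1 rad and y of tall_mid in the frame of lane between -0.008 and 0.008 m and z of tall_mid in the frame of lane between 0.052 and 0.06 m and x of squat_mid in the frame of lane between 0.045 and 0.065 m and x of tall_mid in the frame of lane between 0.005 and 0.03 m and contact force between squat and pusher between 4 and 40 N and contact force between tall and squat above 4 N and contact force between any of the fingers, the arm and tall above 3 N and contact force between each of the arm, the fingers and squat below 0.5 N and contact force between each of the arm, the fingers and pusher below 0.5 N); the arm keeps its last pose, push and grip.
It fails at once if the clear cup is moved more than 25 mm (distance of cup from where it was at the start of the episode above 0.025 m).
It fails at once if the ceramic figurine is moved more than 25 mm (distance of figurine from where it was at the start of the episode above 0.025 m).
It fails at once if the cork block is moved more than 25 mm (distance of block from where it was at the start of the episode above 0.025 m).
It fails at once if the pusher is rammed (over 60 N) (contact force between squat and pusher above 60 N).
It also fails if it takes over 66 s, if anything falls off the work surface, if the arm or the gripper's body presses on something with over 40 N, if the wrist force passes 120 N, or if a joint passes its speed limit or range.

## Robot

A 6-joint arm with a two-finger parallel gripper is mounted at the origin on the work surface. World frame = base frame: x ahead of the robot, y to its left, z up, the work surface at z = 0. Lengths are in mm, angles in degrees, forces in N, time in s.
With the tool pointing down it reaches from about 300 to 775 mm from the base axis. Payload 14.6 kg.
Tool frame: the origin (TCP) lies on the centre line of the jaws, within the pads' length; the fingertips stand 14 mm ahead of it and the grasp point (between the pads) lies 5 mm behind it; z points along the fingers, y is the line along which they close (so a half turn about z gives the same grasp; the last joint's range is limited). The gripper opens to 94 mm and grips with 3 to 60 N. Pads are 16 mm wide; open, the fingers measure 119 mm over their backs; the gripper's body (75 mm by 177 mm) begins 78 mm behind the grasp point.
Start: joints at [-75.951, 17.183, 87.147, -0, 75.671, -3.816], TCP at [168.718, -523.472, 187.546] pointing down, gripper open.
Joint ranges: [-173.82, 173.82], [-45.26, 126.66], [13.44, 144.39], [-59.66, 239.66], [0, 175.72], [-146.38, 146.38]. Speed limits (degrees/s): [127.2, 127.2, 147.25, 180, 180, 180].

## Interface

Orientations are given as [roll, pitch, yaw] about the fixed x, y, z axes, in that order (R = Rz(yaw) Ry(pitch) Rx(roll)).
In Python, from plant import readout, optics, workorder gives the robot as it stands.
- The arm moves only by the tool step_arm, never from a script. Its argument "series" is a list that holds one entry, the list of rows, each a list of 7 numbers: the shift along the tool's x, y, z in mm, then the turn, a rotation vector about the tool's x, y, z in rad, then the opening in per cent of the stroke, from 0 (shut) to 100 (fully open). In form: [[[tx, ty, tz, wx, wy, wz, jaw], ...]]. A call has 1 to 20 rows; each row shifts and turns the commanded pose from where the row before left it, along the tool's axes as they then stand; what a row does not reach is not made up. A row lasts 1/8 s, in which the tool goes at most 62.5 mm and 10.7 degrees, less where a joint would pass 70% of its speed; a pose out of reach is approached as far as the arm can. A call is refused whole if a number of a shift passes 62.5 or a number of a turn 0.188, either way. A call with a gripper value outside its range is refused whole. The fingers move at their own pace and stop on an object; the grip force is fixed at half the most. Time passes only in rows, so rows that do not move let the fingers close. It gives the time, the measured TCP pose, the force, the opening and the grip force at its end, in the units of the state.
- readout.state(): the state, without advancing time (a new reading comes with each control period).
- optics.capture(name): name is "scene" or "top" or "wrist"; returns (picture, depth): 480x640x3 uint8, blue, green, red; 480x640 float32, mm along the optical axis (not along the pixel's ray), 0 where there is no reading.
- optics.calibration(name): a dict with "camera_matrix" (3x3 intrinsics, pixels), "R" (3x3) and "t" (3): a world point X has camera coordinates R X + t. Camera axes: x right, y down, z forward; pixel columns grow to the right and rows downward; lengths in mm; the calibration is good to about 2 mm. A picture is of the moment at which its call begins: read the wrist's pose just before it. calibration takes no time and is no camera call; for the wrist camera it gives the pose at the moment of the call.
- workorder.finish_job(): hands the job in; it is judged then, once.
The state is a dict: "time_s": time; "joint_positions": joint angles; "joint_velocities": joint speeds; "joint_efforts": joint torques, N m; "eef_pos": TCP position; "eef_rot": TCP orientation; "wrist_force": force on the tool from outside, world axes, zero at the start; "torque": the same for the moment, N m; "finger_gap": opening from 0.0 (shut) to 1.0 (fully open); "grip_force": force on a finger pad.
Only numpy, scipy, OpenCV 4.12 (cv2) and the standard library are available. Lean on these libraries where they do the work, as an engineer would, in place of code of your own. Each camera call takes 0.05 s, during which the arm holds its last target. There are 200 camera calls.

## Working session

There is one attempt and no reset: what is moved stays moved. The work goes in short steps, Python scripts to look and compute and a tool call to move; the robot and the scene stay as the last step left them, time stands still between calls to the robot, and variables do not carry over. Pictures are saved under pics/ and viewed, at most 10 in all, crops included, and the job is handed in when it is done.

Besides the shell and the picture viewer there is one more tool, called after "Emit:" as name(argument=value, ...), one argument or row to a line, values as JSON. step_arm: Moves the arm, as the interface text tells. Its arguments: {"type":"object","properties":{"series":{"type":"array"}},"required":["series"]}

```bash
mkdir -p pics; ls
cat > h.py <<'E'
import numpy as np, cv2
from plant import readout, optics, workorder
def cap(n):
    c=optics.calibration(n); p,d=optics.capture(n); return p,d,np.array(c["camera_matrix"]),np.array(c["R"]),np.array(c["t"]).ravel()
def cloud(d,K,R,t):
    v,u=np.mgrid[:480,:640]; P=np.stack([(u-K[0,2])/K[0,0]*d,(v-K[1,2])/K[1,1]*d,d],-1)
    return (P-t)@R
E
python3 - <<'E'
from h import *
for n in("scene","top"):
    p,d,K,R,t=cap(n); cv2.imwrite(f"pics/{n}0.png",p); np.savez(f"{n}0.npz",p=p,d=d,K=K,R=R,t=t)
    print(n,K[0,0],-R.T@t,R[2])
print(readout.state())
E
```

```text
pics
scene 499.61298716763923 [1130.17759993 -523.9133099   569.50828882] [-0.54720722  0.62620249 -0.55536897]
top 545.3664009474777 [476.03220498  41.39884838 902.9212529 ] [ 0.15557975  0.00845618 -0.98778714]
{'time_s': 0.1, 'joint_positions': array([-7.59521721e+01,  1.72127708e+01,  8.71755276e+01,  2.48531266e-04,
        7.56701239e+01, -3.81787117e+00]), 'joint_velocities': array([ 0.06372997, -0.13689027, -0.19070333,  0.01293869,  0.09553678,
       -0.0651885 ]), 'joint_efforts': array([-1.10483732e-03, -5.32649517e+01, -3.53286695e+01,  7.08448444e-02,
        2.35108612e-02, -8.09474659e-05]), 'eef_pos': array([ 168.65366823, -523.24672969,  187.04893348]), 'eef_rot': array([-1.79941723e+02, -4.13025869e-03,  1.78656354e+01]), 'wrist_force': array([-0.61801786, -0.21259229, -0.32304357]), 'torque': array([ 0.02615478, -0.00683419,  0.02050086]), 'grip_force': 0.0, 'finger_gap': 0.9999356982986021}
```

View pics/top0.png

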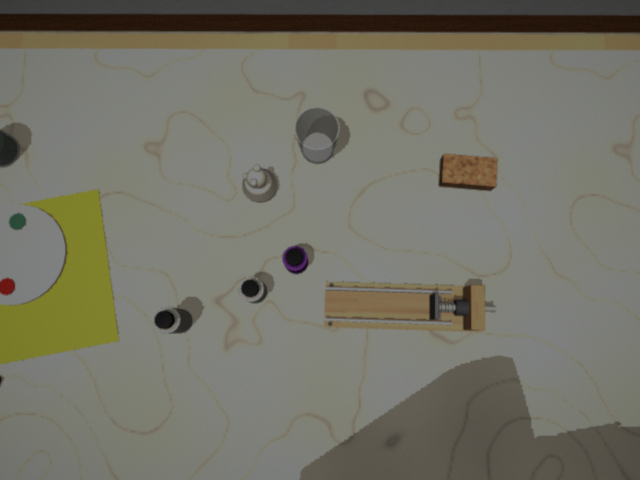

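View pics/scene0.png

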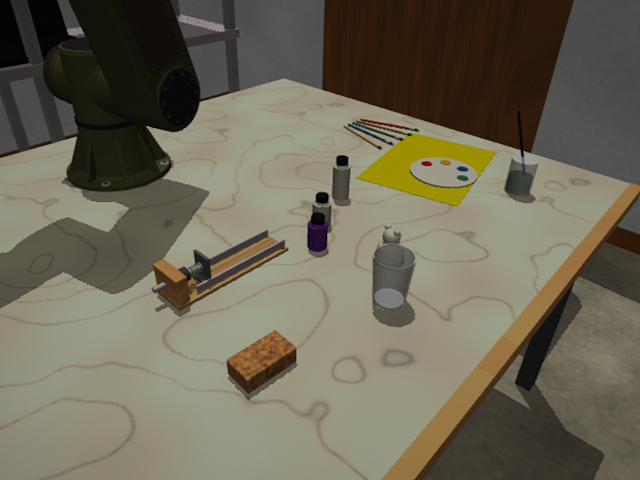

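The top view shows the lane with its open end at about (326,305) and its end block at (478,308). The squat bottle is at (252,289), the tall one at (168,320), and the purple look-alike at (295,258). The scene view agrees: tall (341,178), squat (322,208), purple (317,233).

Run:
```python
from h import *
for n in("top","scene"):
    z=np.load(n+"0.npz"); X=cloud(z["d"],z["K"],z["R"],z["t"]); ok=z["d"]>0; np.save(n+"X.npy",X)
    # seeds from top
    def seed(u,v): return X[v,u]
    if n=="top":
        S={k:seed(*q) for k,q in dict(squat=(252,289),tall=(168,320),purple=(295,258),fig=(258,178),end=(478,308),laneopen=(335,305)).items()}
    print(n)
    for k in("squat","tall","purple"):
        m=ok&(np.hypot(X[...,0]-S[k][0],X[...,1]-S[k][1])<26)
        P=X[m]; zt=np.percentile(P[:,2],99); 
        c=P[P[:,2]>zt-5]; b=P[(P[:,2]>10)&(P[:,2]<zt-22)]
        f=None
        if len(b)>20:
            A=np.c_[2*b[:,:2],np.ones(len(b))]; from scipy.optimize import least_squares
            f=least_squares(lambda q:np.hypot(b[:,0]-q[0],b[:,1]-q[1])-20,S[k][:2],loss="soft_l1").x
        print(k,S[k].round(1),"top z",zt.round(1),"cap mean",c.mean(0).round(1),(c.min(0)+c.max(0))[:2].round(1)/2,"body fit",f,len(b))
    E=ok&(np.abs(X[...,0]-S["end"][0])<60)&(np.abs(X[...,1]-S["end"][1]-80)<130)
    for lo,hi,nm in((50,64,"end/pusher top"),(16,23,"walls"),(3,9,"floor"),(3,64,"all")):
        P=X[E&(X[...,2]>lo)&(X[...,2]<hi)]
        r=cv2.minAreaRect(P[:,:2].astype(np.float32)); print(nm,len(P),np.median(P,0).round(1),r)
    P=X[E&(X[...,2]>50)&(X[...,2]<64)]; print(np.histogram(P[:,1],bins=np.arange(-240,60,8)))
```

```text
top
squat [537.1 153.1  70.2] top z 75.1 cap mean [538.3 157.5  72.6] [537.85 157.55] body fit [538.52065504 157.91983615] 113
tall [488.8 270.3 101.5] top z 102.9 cap mean [489.1 278.3 100.6] [488.75 278.35] body fit [489.11875599 279.36409451] 378
purple [585.2  88.1  71. ] top z 74.8 cap mean [586.9  90.6  72.4] [587.5   90.35] body fit [587.57721785  90.52997158] 100
end/pusher top 847 [ 512.4 -189.1   58. ] ((513.2237548828125, -165.45449829101562), (78.17162322998047, 69.68579864501953), 88.24169921875)
walls 613 [502.7 -84.1  20.2] ((514.8082885742188, -83.08428192138672), (199.09080505371094, 68.44461059570312), 88.42962646484375)
floor 4282 [514.2 -74.7   6.3] ((511.4170227050781, -114.2979736328125), (259.4031982421875, 119.64323425292969), 89.96012878417969)
all 6753 [ 513.6 -103.7    7.4] ((511.4171447753906, -114.11967468261719), (259.7597961425781, 119.64323425292969), 89.96012878417969)
(array([  0,   0,   0,   0,  98, 236, 246, 135,   2,   1,   0,   0,   0,
        84,  45,   0,   0,   0,   0,   0,   0,   0,   0,   0,   0,   0,
         0,   0,   0,   0,   0,   0,   0
[... 961 characters left out ...]
((523.06591796875, -96.57069396972656), (226.5608673095703, 66.39498901367188), 88.32005310058594)
all 4049 [ 524.  -134.8   14.8] ((521.0911254882812, -106.19670104980469), (248.15487670898438, 75.91158294677734), 85.96220397949219)
(array([  0,   0,   0,   0, 175, 139, 130,   1,   0,   0,   0,   0,   2,
        90,   0,   0,   0,   0,   0,   0,   0,   0,   0,   0,   0,   0,
         0,   0,   0,   0,   0,   0,   0,   0,   0,   0,   0]), array([-240, -232, -224, -216, -208, -200, -192, -184, -176, -168, -160,
       -152, -144, -136, -128, -120, -112, -104,  -96,  -88,  -80,  -72,
        -64,  -56,  -48,  -40,  -32,  -24,  -16,   -8,    0,    8,   16,
         24,   32,   40,   48,   56]))
```

Run:
```python
from h import *
for n in("top","scene"):
    z=np.load(n+"0.npz"); X=np.load(n+"X.npy"); ok=z["d"]>0
    B=ok&(abs(X[...,0]-515)<50)&(X[...,1]>-200)&(X[...,1]<30)
    w=X[B&(X[...,2]>14)&(X[...,2]<23)&(X[...,1]>-120)]
    for s in(-1,1):
        q=w[(w[:,0]-515)*s>10]; f=np.polyfit(q[:,1],q[:,0],1); print(n,"wall",s,len(q),f, "y range",np.percentile(q[:,1],[1,99]))
    fl=X[B&(X[...,2]>3.5)&(X[...,2]<9)]; print("floor y max",np.percentile(fl[:,1],[50,99,99.8]),np.median(fl[:,2]))
    fp=X[B&(X[...,2]>25)&(X[...,2]<60)&(X[...,1]>-150)&(X[...,1]<-100)]; print("pusher",np.percentile(fp,[2,50,98],axis=0).round(1))
c=optics.calibration("wrist"); R=np.array(c["R"]);t=np.array(c["t"]).ravel(); s=readout.state()
from scipy.spatial.transform import Rotation as Q
T=Q.from_euler("xyz",s["eef_rot"],degrees=True).as_matrix()
print("cam in tool",T.T@((-R.T@t)-s["eef_pos"]),"axes in tool",(T.T@R.T).round(3), c["camera_matrix"])
```

```text
top wall -1 232 [2.42865071e-02 4.91964083e+02] y range [-117.14355627   26.86691562]
top wall 1 235 [2.30441460e-02 5.41770242e+02] y range [-117.47093269   26.50888505]
floor y max [-66.24381806  28.31371882  29.9024147 ] 6.389374518001437
pusher [[ 494.5 -148.1   29.8]
 [ 513.3 -129.    47. ]
 [ 532.4 -126.1   59.7]]
scene wall -1 206 [2.42164374e-02 4.94545092e+02] y range [-99.8189252   28.97972656]
scene wall 1 259 [2.31737029e-02 5.44525849e+02] y range [-117.44994958   27.21859714]
floor y max [-69.0953794   27.65936297  29.70753672] 5.649399179084245
pusher [[ 496.5 -148.8   25.9]
 [ 520.2 -134.8   42.1]
 [ 536.  -129.6   58.8]]
cam in tool [  78.93369715   -0.98887442 -196.59987033] axes in tool [[-0.001 -0.961 -0.276]
 [ 1.    -0.001 -0.   ]
 [ 0.    -0.276  0.961]] [[423.44848884   0.         323.54624507]
 [  0.         423.44848884 245.59249614]
 [  0.           0.           1.        ]]
```

Emit:
step_arm(
  series=[
    [[0,0,0,0,0,-0.157,100],[0,0,0,0,0,-0.157,100],[0,0,0,0,0,-0.157,100],[0,0,0,0,0,-0.157,100],[0,0,0,0,0,-0.157,100],[0,0,0,0,0,-0.157,100],[0,0,0,0,0,-0.157,100],[0,0,0,0,0,-0.157,100]],
  ],
)

```text
time_s: 1.1
eef_pos: [168.7, -523.3, 187.2]
eef_rot: [-180.0, -0.0, 90.1]
wrist_force: [0.3, -0.3, -0.4]
finger_gap: 1.001
grip_force: 0.0
```

Emit:
step_arm(
  series=[
    [[38,30,0,0,0,0,100],[38,30,0,0,0,0,100],[38,30,0,0,0,0,100],[38,30,0,0,0,0,100],[38,30,0,0,0,0,100],[38,30,0,0,0,0,100],[38,30,0,0,0,0,100],[38,30,0,0,0,0,100],[38,30,0,0,0,0,100],[38,26,0,0,0,0,100],[40,26,0,0,0,0,100],[40,26,0,0,0,0.024,100],[0,0,0,0,0,0,100],[0,0,0,0,0,0,100]],
  ],
)

```text
time_s: 2.85
eef_pos: [517.7, -64.8, 187.2]
eef_rot: [-180.0, 0.0, 88.5]
wrist_force: [0.7, -0.5, -0.0]
finger_gap: 1.002
grip_force: 0.0
```

Run:
```python
from h import *
p,d,K,R,t=cap("wrist"); cv2.imwrite("pics/w1.png",p); np.savez("w1.npz",p=p,d=d,K=K,R=R,t=t)
X=cloud(d,K,R,t); ok=d>0; s=readout.state(); print(s["eef_pos"],s["eef_rot"],s["wrist_force"])
B=ok&(abs(X[...,0]-515)<50)&(X[...,1]>-215)&(X[...,1]<60)
w=X[B&(X[...,2]>16)&(X[...,2]<23)&(X[...,1]>-150)]
for sg in(-1,1):
    q=w[(w[:,0]-515)*sg>10]; print("wall",sg,len(q),np.polyfit(q[:,1],q[:,0],1),np.percentile(q[:,0]-.0237*q[:,1],[3,97]),np.percentile(q[:,1],[1,99]),np.median(q[:,2]))
fl=X[B&(X[...,2]>3.5)&(X[...,2]<9)]; print("floor",np.percentile(fl[:,1],[1,99]),np.median(fl[:,2]))
for lo,hi in((-160,-110),(-215,-180)):
    fp=X[B&(X[...,2]>52)&(X[...,2]<62)&(X[...,1]>lo)&(X[...,1]<hi)]; print("plate/end",len(fp),np.percentile(fp,[2,50,98],axis=0).round(1))
m=ok&(np.hypot(X[...,0]-539,X[...,1]-157)<26); P=X[m]; print("squat visible",len(P), P[:,2].max() if len(P) else 0)
```

```text
[517.66902421 -65.16831964 187.37288828] [-1.79972244e+02  1.98559295e-03  8.84302554e+01] [-0.08809787  0.15761173  0.04609121]
wall -1 1107 [1.73994751e-02 4.92096653e+02] [490.13355968 497.17501209] [-147.94217142   41.97322964] 19.45521349781148
wall 1 1082 [3.18501223e-02 5.42027964e+02] [539.80554617 543.87683004] [-147.69569573   40.56935069] 19.384782459422354
floor [-180.63018484   40.9971715 ] 5.465114924995969
plate/end 393 [[ 494.9 -132.1   52.3]
 [ 514.3 -128.4   57.1]
 [ 533.  -126.5   58.8]]
plate/end 1941 [[ 478.8 -202.8   52.8]
 [ 512.4 -190.8   57.3]
 [ 545.9 -181.4   58.7]]
squat visible 0 0
```

View pics/w1.png

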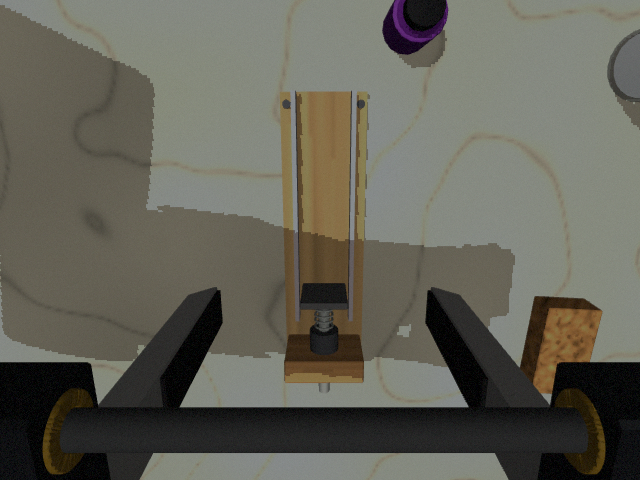

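The wrist view shows the lane straight on, with the open end at row 92, the pusher plate at (324,296) and the end block at (324,358). The purple bottle is at (415,20), to be avoided. I go to the squat bottle next.

Emit:
step_arm(
  series=[
    [[30,3,0,0,0,0,100],[40,3,0,0,0,0,100],[40,3,0,0,0,0,100],[40,3,0,0,0,0,100],[30,2,0,0,0,0,100],[15,2,0,0,0,0,100],[0,0,0,0,0,0,100],[0,0,0,0,0,0,100]],
  ],
)

```text
time_s: 3.9
eef_pos: [539.4, 128.8, 187.6]
eef_rot: [-180.0, 0.0, 88.4]
wrist_force: [0.2, -0.3, -0.5]
finger_gap: 1.0
grip_force: 0.0
```

```bash
cat > fit.py <<'E'
from h import *
import sys
from scipy.optimize import least_squares
x0,y0,zb,zc=map(float,sys.argv[1:5])   # guess, body top, cap top
s=readout.state(); p,d,K,R,t=cap("wrist"); cv2.imwrite("pics/%s.png"%sys.argv[5],p)
X=cloud(d,K,R,t); P=X[(d>0)&(np.hypot(X[...,0]-x0,X[...,1]-y0)<40)]
c=P[(P[:,2]>zc-6)&(P[:,2]<zc+5)]; b=P[(P[:,2]>10)&(P[:,2]<zb-4)]
print(s["eef_pos"],s["eef_rot"],s["wrist_force"]); print("cap",len(c),np.median(c,0),(np.percentile(c,2,axis=0)+np.percentile(c,98,axis=0))/2,np.ptp(c,axis=0))
if len(b)>20: print("body",len(b),least_squares(lambda q:np.hypot(b[:,0]-q[0],b[:,1]-q[1])-20,(x0,y0),loss="soft_l1").x)
E
python3 fit.py 539 157 54 72 w2
```

```text
[539.38987281 128.78639908 187.55325621] [-1.79996993e+02  1.10795969e-02  8.83932336e+01] [ 0.19391578 -0.2740716  -0.47193542]
cap 1002 [538.66252926 158.0215572   71.37538864] [538.63951908 157.87702919  70.99785789] [25.6096949  26.54042279  7.67593615]
body 157 [538.51447593 157.07576619]
```

View pics/w2.png

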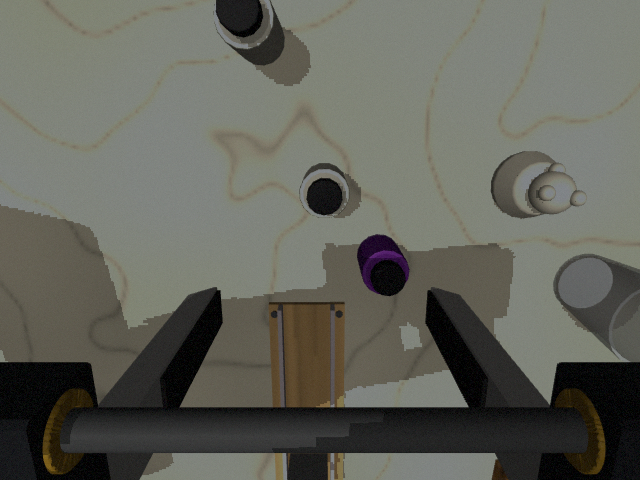

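The squat cap is at (323,195), so the bottle stands at (538.6,157.7). It is well clear of the purple one at (388,277). I grasp it across the lane direction.

Emit:
step_arm(
  series=[
    [[15,-1,0,0,0,0,100],[14,-0.6,0,0,0,0,100],[0,0,30,0,0,0,100],[0,0,40,0,0,0,100],[0,0,40,0,0,0,100],[0,0,30,0,0,0,100],[0,0,12.5,0,0,0,100],[0,0,0,0,0,0,40],[0,0,0,0,0,0,30],[0,0,0,0,0,0,30],[0,0,0,0,0,0,30],[0,0,0,0,0,0,30],[0,0,0,0,0,0,30],[0,0,0,0,0,0,30]],
  ],
)

```text
time_s: 5.7
eef_pos: [539.1, 159.1, 35.8]
eef_rot: [179.9, -0.0, 88.4]
wrist_force: [-0.7, -0.1, 5.7]
finger_gap: 0.356
grip_force: 54.0
```

Emit:
step_arm(
  series=[
    [[0,0,0,0,0,0,30],[0,0,0,0,0,0,30],[0,0,-10,0,0,0,30],[0,0,-25,0,0,0,30],[0,0,-25,0,0,0,30],[0,0,-25,0,0,0,30],[0,0,-15,0,0,0,30],[0,0,0,0,0,0,30],[0,0,0,0,0,0,30]],
  ],
)

```text
time_s: 6.82
eef_pos: [538.1, 158.9, 134.1]
eef_rot: [-179.9, 0.0, 88.5]
wrist_force: [-0.5, 0.6, -2.0]
finger_gap: 0.353
grip_force: 52.7
```

Run:
```python
from h import *
p,d,K,R,t=cap("wrist"); print(readout.state())
X=cloud(d,K,R,t); cv2.imwrite("pics/w3.png",p)
q,dd,K,R,t=cap("scene"); Y=cloud(dd,K,R,t)
# where TCP projects in scene
s=readout.state(); c=K@(R@s["eef_pos"]+t); u,v=(c[:2]/c[2]).astype(int); 
cr=q[max(v-90,0):v+90,max(u-120,0):u+120]; cv2.imwrite("pics/s3.png",np.vstack([cv2.resize(p,(533,400))[:, :480][:, :],cv2.resize(cr,(480,200))]))
```

```text
{'time_s': 6.875, 'joint_positions': array([1.27118273e+01, 2.14083531e+01, 8.88946450e+01, 2.08054560e-03,
       6.97978186e+01, 1.42589385e+01]), 'joint_velocities': array([-1.49757847e-05,  1.21188891e-01, -1.59903583e-01, -6.00023052e-02,
        8.42671878e-02,  3.17659907e-02]), 'joint_efforts': array([ 1.32767722e-02, -5.71138430e+01, -3.45468628e+01,  6.99625933e-02,
        3.61844386e-04,  4.87358463e-06]), 'eef_pos': array([538.05813853, 158.90307218, 133.96217319]), 'eef_rot': array([-1.79901808e+02,  2.29404500e-02,  8.84521882e+01]), 'wrist_force': array([-0.28694282, -0.45158472, -0.76408463]), 'torque': array([-0.03479114, -0.07284954, -0.0270354 ]), 'grip_force': 52.668348429724574, 'finger_gap': 0.3547063354551542}
```

View pics/s3.png

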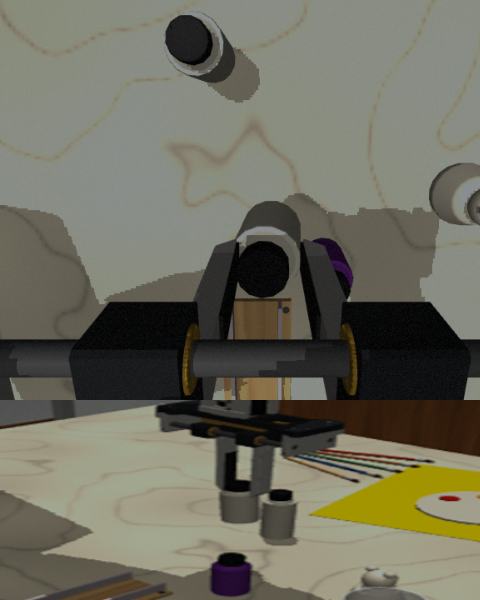

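The squat bottle is held upright between the fingers, with its cap at (262,268) in the wrist crop. I carry it above the first place.

Emit:
step_arm(
  series=[
    [[-20,-2,-10,0,0,0,30],[-35,-2,0,0,0,0,30],[-40,-2,0,0,0,0,30],[-40,-2,0,0,0,0,30],[-40,-2,0,0,0,0,30],[-40,-2.5,0,0,0,0,30],[-25,-2,0,0,0,0,30],[-13.4,-2,0,0,0,0,30],[0,0,0,0,0,0,30],[0,0,0,0,0,0,30]],
  ],
)

```text
time_s: 8.18
eef_pos: [515.2, -93.2, 145.1]
eef_rot: [-180.0, -0.0, 88.5]
wrist_force: [-0.2, 0.1, -1.0]
finger_gap: 0.356
grip_force: 52.7
```

Run:
```python
from h import *
s=readout.state(); print(s["eef_pos"],s["eef_rot"])
from scipy.optimize import least_squares
for n in("wrist","top","scene"):
    p,d,K,R,t=cap(n); X=cloud(d,K,R,t); ok=d>0; e=s["eef_pos"]
    P=X[ok&(np.hypot(X[...,0]-e[0],X[...,1]-e[1])<22)&(p.max(-1)<60)&(abs(X[...,2]-e[2]-35)<8)]
    if len(P)>10: print(n,"cap top",len(P),((np.percentile(P,2,axis=0)+np.percentile(P,98,axis=0))/2-e).round(1),(np.percentile(P[:,2],90)-e[2]).round(1))
    B=ok&(abs(X[...,0]-515)<40)
    w=X[B&(X[...,2]>16)&(X[...,2]<23)&(X[...,1]>-60)&(X[...,1]<38)]
    for sg in(-1,1):
        q=w[(w[:,0]-516)*sg>15]
        if len(q)>20: print(n,"wall",sg,len(q),np.percentile(q[:,0]-.0237*q[:,1],[5,50,95]).round(1))
```

```text
[515.22850317 -93.23573326 145.10612582] [-1.79998640e+02 -5.81458011e-03  8.84875704e+01]
wrist cap top 3821 [-0.3 -0.2 34.6] 37.8
wrist wall -1 817 [490.3 492.2 494.1]
wrist wall 1 817 [540.1 542.  543.9]
top wall -1 145 [490.1 491.9 493.8]
top wall 1 157 [539.9 541.8 543.7]
scene cap top 170 [-4.9 -5.2 35. ] 39.5
scene wall -1 112 [491.8 494.6 496.8]
scene wall 1 119 [541.8 544.8 546.8]
```

Emit:
step_arm(
  series=[
    [[0,-0.2,25,0,0,0,30],[0,0,30,0,0,0,30],[0,0,20,0,0,0,30],[0,0,10,0,0,0,30],[0,0,6,0,0,0,30],[0,0,5,0,0,0,30],[0,0,4,0,0,0,30],[0,0,2,0,0,0,30],[0,0,0,0,0,0,30]],
  ],
)

```text
time_s: 9.45
eef_pos: [515.0, -93.9, 43.1]
eef_rot: [180.0, 0.0, 88.4]
wrist_force: [-0.2, 0.4, -0.5]
finger_gap: 0.357
grip_force: 52.7
```

Below the wall tops (underside about 7 mm) with no contact force. I lower the last millimetre and let go.

Emit:
step_arm(
  series=[
    [[0,0,0.8,0,0,0,30],[0,0,0.6,0,0,0,30],[0,0,0,0,0,0,30]],
  ],
)

```text
time_s: 9.82
eef_pos: [515.1, -93.9, 41.9]
eef_rot: [180.0, 0.0, 88.5]
wrist_force: [0.1, 0.1, 1.5]
finger_gap: 0.352
grip_force: 53.2
```

Emit:
step_arm(
  series=[
    [[0,0,0,0,0,0,45],[0,0,0,0,0,0,60],[0,0,0,0,0,0,80],[0,0,0,0,0,0,80],[0,0,-10,0,0,0,80],[0,0,-30,0,0,0,80],[0,0,-40,0,0,0,100],[0,0,-40,0,0,0,100],[0,0,-30,0,0,0,100],[0,0,0,0,0,0,100]],
  ],
)

```text
time_s: 11.08
eef_pos: [515.8, -94.0, 194.3]
eef_rot: [179.8, 0.1, 88.5]
wrist_force: [-0.9, -0.5, -0.5]
finger_gap: 1.001
grip_force: 0.0
```

```bash
python3 fit.py 514.8 -94 60 78 w4
python3 - <<'E'
from h import *
p,d,K,R,t=cap("top"); X=cloud(d,K,R,t); b=X[(d>0)&(abs(X[...,0]-515)<30)&(X[...,1]<-60)&(X[...,1]>-160)&(X[...,2]>62)]; print("top high pts",len(b),np.median(b,0) if len(b) else 0)
E
```

```text
[515.81923555 -94.0277571  194.29094143] [1.79752251e+02 5.29514351e-02 8.84530910e+01] [-0.86873706 -0.52339992 -0.5080766 ]
cap 950 [514.65633599 -94.73041587  77.37893178] [514.75253484 -94.98079256  76.57585865] [26.27665947 26.51027451  7.54035238]
body 1747 [ 514.36602091 -105.35539966]
top high pts 9918 [ 511.41862716 -101.72305988  515.20265447]
```

View pics/w4.png

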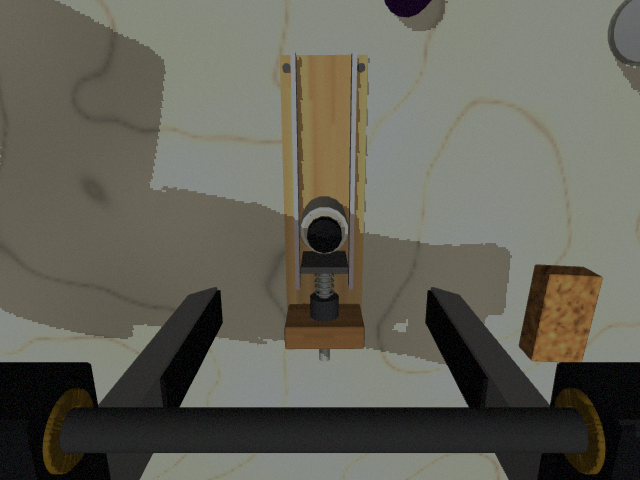

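The squat bottle stands centred in the lane just in front of the pusher, with its cap at (324,235) and its top at z = 77 mm. Next is the tall one.

Emit:
step_arm(
  series=[
    [[20,-2,0,0,0,0,100],[40,-4,0,0,0,0,100],[40,-4,0,0,0,0,100],[40,-4,0,0,0,0,100],[40,-4,0,0,0,0,100],[40,-4,0,0,0,0,100],[40,-4,0,0,0,0,100],[40,-4,0,0,0,0,100],[30,-4,0,0,0,0,100],[13,-2,0,0,0,0,100],[0,0,0,0,0,0,100],[0,0,0,0,0,0,100]],
  ],
)

```text
time_s: 12.68
eef_pos: [488.3, 249.2, 191.5]
eef_rot: [-180.0, 0.0, 88.4]
wrist_force: [0.1, -0.4, 0.3]
finger_gap: 1.0
grip_force: 0.0
```

```bash
python3 fit.py 489.5 278 80 100 w5
```

```text
[488.30840631 249.22498695 191.51159328] [-1.79985642e+02  1.46812620e-02  8.84116950e+01] [ 0.06727405 -0.44911874  0.34886515]
cap 1171 [489.41992331 279.41954043  99.37745531] [489.48970735 279.11414124  99.071954  ] [26.32454814 26.55945155  7.3872883 ]
body 294 [489.33385355 278.38268965]
```

Emit:
step_arm(
  series=[
    [[15,0,0,0,0,0,100],[14.6,0.3,0,0,0,0,100],[0,0,30,0,0,0,100],[0,0,40,0,0,0,100],[0,0,40,0,0,0,100],[0,0,30,0,0,0,100],[0,0,16,0,0,0,100],[0,0,0,0,0,0,50],[0,0,0,0,0,0,30],[0,0,0,0,0,0,30],[0,0,0,0,0,0,30],[0,0,0,0,0,0,30],[0,0,0,0,0,0,30],[0,0,0,0,0,0,30]],
  ],
)

```text
time_s: 14.48
eef_pos: [489.5, 279.6, 35.7]
eef_rot: [180.0, -0.0, 88.5]
wrist_force: [0.1, -0.1, 1.0]
finger_gap: 0.418
grip_force: 29.9
```

Emit:
step_arm(
  series=[
    [[0,0,-10,0,0,0,30],[0,0,-30,0,0,0,30],[0,0,-40,0,0,0,30],[0,0,-30,0,0,0,30],[-20,2,0,0,0,0,30],[-40,4.5,0,0,0,0,30],[-40,4.5,0,0,0,0,30],[-40,4.5,0,0,0,0,30],[-40,4.5,0,0,0,0,30],[-40,4.5,0,0,0,0,30],[-40,4.5,0,0,0,0,30],[-30,4,0,0,0,0,30],[-20,2,0,0,0,0,30],[-6,0,0,0,0,0,30],[0,0,0,0,0,0,30],[0,0,0,0,0,0,30]],
  ],
)

```text
time_s: 16.48
eef_pos: [515.6, -36.6, 145.5]
eef_rot: [-180.0, -0.0, 88.5]
wrist_force: [0.3, 1.5, -0.6]
finger_gap: 0.421
grip_force: 29.9
```

Run:
```python
from h import *
s=readout.state(); e=s["eef_pos"]; print(e,s["eef_rot"],s["finger_gap"],s["grip_force"])
p,d,K,R,t=cap("wrist"); cv2.imwrite("pics/w6.png",p); X=cloud(d,K,R,t)
P=X[(d>0)&(np.hypot(X[...,0]-e[0],X[...,1]-e[1])<25)&(p.max(-1)<60)&(abs(X[...,2]-e[2]-64)<8)]
print(len(P),((np.percentile(P,2,axis=0)+np.percentile(P,98,axis=0))/2-e).round(1))
print("x target",517.1+.0237*e[1])
```

```text
[515.64186903 -36.64981167 145.47864694] [-1.79982870e+02 -7.47612860e-03  8.84921889e+01] 0.42125587623698046 29.856006503105164
5457 [-0.1  0.3 63.5]
x target 516.2313994633346
```

View pics/w6.png

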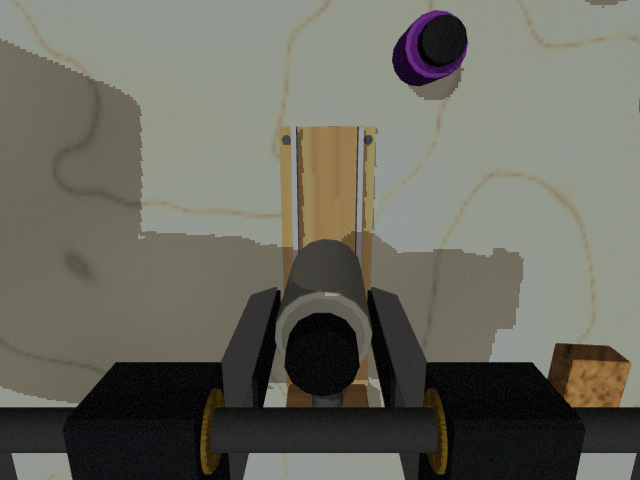

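The tall bottle is held upright, with its cap at (322,355), centred over the lane. I shift 0.6 mm and lower it.

Emit:
step_arm(
  series=[
    [[0,0.6,25,0,0,0,30],[0,0,30,0,0,0,30],[0,0,20,0,0,0,30],[0,0,10,0,0,0,30],[0,0,6,0,0,0,30],[0,0,5,0,0,0,30],[0,0,4,0,0,0,30],[0,0,2.5,0,0,0,30],[0,0,0,0,0,0,30],[0,0,0,0,0,0,30]],
  ],
)

```text
time_s: 17.77
eef_pos: [516.5, -37.3, 43.3]
eef_rot: [180.0, 0.0, 88.5]
wrist_force: [-0.4, 0.4, -0.3]
finger_gap: 0.422
grip_force: 29.9
```

Emit:
step_arm(
  series=[
    [[0,0,0.8,0,0,0,30],[0,0,0.6,0,0,0,30],[0,0,0,0,0,0,30],[0,0,0,0,0,0,30]],
  ],
)

```text
time_s: 18.27
eef_pos: [516.5, -37.3, 41.8]
eef_rot: [180.0, 0.0, 88.5]
wrist_force: [0.1, -0.1, -1.1]
finger_gap: 0.416
grip_force: 29.9
```

Emit:
step_arm(
  series=[
    [[-4,0,0,0,0,0,30],[-4,0,0,0,0,0,30],[-4,0,0,0,0,0,30],[-3,0,0,0,0,0,30],[-2,0,0,0,0,0,30],[-2,0,0,0,0,0,30],[-2,0,0,0,0,0,30],[-2,0,0,0,0,0,30],[-2,0,0,0,0,0,30],[-2,0,0,0,0,0,30],[-2,0,0,0,0,0,30],[-2,0,0,0,0,0,30],[-2,0,0,0,0,0,30],[-2,0,0,0,0,0,30],[-2,0,0,0,0,0,30],[-2,0,0,0,0,0,30],[0,0,0,0,0,0,30]],
  ],
)

```text
time_s: 20.4
eef_pos: [515.4, -76.2, 41.7]
eef_rot: [180.0, -0.0, 88.5]
wrist_force: [1.1, 3.6, 2.0]
finger_gap: 0.422
grip_force: 29.9
```

Emit:
step_arm(
  series=[
    [[-2,0,0,0,0,0,30],[-2,0,0,0,0,0,30],[-2,0,0,0,0,0,30],[-2,0,0,0,0,0,30],[-2,0,0,0,0,0,30],[-2,0,0,0,0,0,30],[-2,0,0,0,0,0,30],[-1,0,0,0,0,0,30],[0,0,0,0,0,0,30]],
  ],
)

```text
time_s: 21.52
eef_pos: [515.0, -90.8, 41.8]
eef_rot: [180.0, -0.0, 88.5]
wrist_force: [0.3, 8.4, 2.7]
finger_gap: 0.422
grip_force: 29.9
```

Emit:
step_arm(
  series=[
    [[-1,0,0,0,0,0,30],[-1,0,0,0,0,0,30],[-1,0,0,0,0,0,30],[-1,0,0,0,0,0,30],[0,0,0,0,0,0,30],[0,0,0,0,0,0,30]],
  ],
)

```text
time_s: 22.28
eef_pos: [514.9, -94.7, 41.9]
eef_rot: [180.0, -0.1, 88.5]
wrist_force: [-0.1, 8.8, 2.9]
finger_gap: 0.418
grip_force: 29.9
```

Emit:
step_arm(
  series=[
    [[-0.5,0,0,0,0,0,30],[0,0,0,0,0,0,30],[0,0,0,0,0,0,30]],
  ],
)

```text
time_s: 22.65
eef_pos: [514.9, -95.1, 41.9]
eef_rot: [180.0, -0.1, 88.5]
wrist_force: [-0.4, 9.6, 2.9]
finger_gap: 0.425
grip_force: 29.9
```

Emit:
step_arm(
  series=[
    [[-0.5,0,0,0,0,0,30],[0,0,0,0,0,0,30],[0,0,0,0,0,0,30]],
  ],
)

```text
time_s: 23.02
eef_pos: [514.9, -95.6, 41.9]
eef_rot: [180.0, -0.1, 88.5]
wrist_force: [0.2, 8.4, 2.8]
finger_gap: 0.424
grip_force: 29.9
```

Emit:
step_arm(
  series=[
    [[-1,0,0,0,0,0,30],[0,0,0,0,0,0,30],[0,0,0,0,0,0,30]],
  ],
)

```text
time_s: 23.4
eef_pos: [514.9, -96.6, 41.9]
eef_rot: [180.0, -0.1, 88.5]
wrist_force: [1.0, 8.9, 3.8]
finger_gap: 0.423
grip_force: 29.9
```

Emit:
step_arm(
  series=[
    [[-0.5,0,0,0,0,0,30],[0,0,0,0,0,0,30],[0,0,0,0,0,0,30]],
  ],
)

```text
time_s: 23.78
eef_pos: [514.9, -96.9, 41.9]
eef_rot: [180.0, -0.1, 88.5]
wrist_force: [-0.7, 11.1, 4.1]
finger_gap: 0.421
grip_force: 29.9
```

Emit:
step_arm(
  series=[
    [[-0.5,0,0,0,0,0,30],[0,0,0,0,0,0,30],[0,0,0,0,0,0,30]],
  ],
)

```text
time_s: 24.15
eef_pos: [514.9, -97.1, 42.0]
eef_rot: [180.0, -0.1, 88.5]
wrist_force: [0.0, 12.8, 5.1]
finger_gap: 0.422
grip_force: 29.9
```

Emit:
step_arm(
  series=[
    [[-0.5,0,0,0,0,0,30],[0,0,0,0,0,0,30],[0,0,0,0,0,0,30]],
  ],
)

```text
time_s: 24.52
eef_pos: [515.0, -97.4, 42.1]
eef_rot: [180.0, -0.1, 88.5]
wrist_force: [-0.1, 15.8, 6.4]
finger_gap: 0.419
grip_force: 29.9
```

Emit:
step_arm(
  series=[
    [[-0.4,0,0,0,0,0,30],[0,0,0,0,0,0,30],[0,0,0,0,0,0,30],[0,0,0,0,0,0,30],[0,0,0,0,0,0,30],[0,0,0,0,0,0,30]],
  ],
)

```text
time_s: 25.28
eef_pos: [515.1, -97.6, 42.1]
eef_rot: [180.0, -0.1, 88.5]
wrist_force: [1.1, 17.1, 6.5]
finger_gap: 0.419
grip_force: 29.9
```

Run:
```python
from h import *
s=readout.state(); print(s["time_s"],s["eef_pos"],s["wrist_force"])
p,d,K,R,t=cap("wrist"); a,da,K2,R2,t2=cap("scene"); c=K2@(R2@np.array([512,-120,40.])+t2); u,v=(c[:2]/c[2]).astype(int)
cr=cv2.resize(a[v-75:v+75,max(0,u-100):u+100],(640,480),interpolation=cv2.INTER_CUBIC); cv2.imwrite("pics/f.png",np.hstack([cv2.resize(p,(400,300)),cv2.resize(cr,(400,300))]))
X=cloud(da,K2,R2,t2); X0=np.load("sceneX.npy")
for n,Y,dd in(("now",X,da),("before",X0,np.load("scene0.npz")["d"])):
    P=Y[(dd>0)&(abs(Y[...,0]-517)<22)&(Y[...,1]<-105)&(Y[...,1]>-178)&(Y[...,2]>50)&(Y[...,2]<62)]; print(n,len(P),np.percentile(P[:,1],[3,50,97]) if len(P) else 0)
```

```text
25.275 [515.07472822 -97.58360923  42.09651003] [ 1.07042738 17.14517525  6.52790165]
now 350 [-165.49192628 -149.10376895 -108.7370856 ]
before 91 [-135.67710042 -134.04663577 -129.29807185]
```

View pics/f.png

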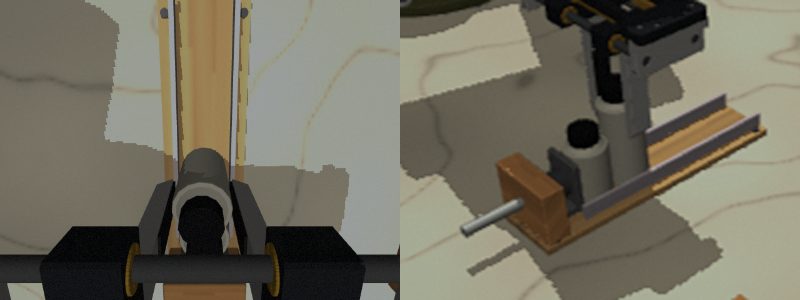

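The two bottles stand upright in the lane, tall at (620,130) and squat at (583,165) in the crop. The plate at (563,180) has gone back 30 mm to its stop, and the push is a steady 17 N.

```bash
python3 -c "
from plant import workorder; print(workorder.finish_job())"
```

```text
the job is handed in; nothing more can be done
None
```

The job is handed in, with no verdict returned: both bottles stand upright in the lane, and the arm is still holding the tall one at about 17 N with the pusher back about 30 mm, at its stop.

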